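# Turn the pen cup right way up on the tray

## Task

The black pen cup was left upside down on the desk with the teal pin tin standing on it. Put the tin on the dark tray, turn the pen cup the right way up and stand it on the tray as well, both flat on the tray's floor and let go, so that the pens can go back in. Keep the tin lid-up all the while, and leave the tray, the black tin on it and the cup of coffee where they are.

Things in the scene. Friction and masses are not known exactly. Their poses are not given: they have to be found in the camera images.
- pen_cup: black moulded rectangular pen cup, 52 (x) x 76 (y) x 104 (z) mm, walls 3 mm, about 0.11 kg, rigid, empty. Origin at the centre of the outside of its closed bottom; z points from the bottom to the open mouth, so z points down at the start (origin 104 mm above the desk) and must point up at the end. Best gripped across its x (52 mm); it stands stably on any of its sides, for instance lying on a 52 mm wide side, 76 mm high
- pin_tin: round tin, teal lid over a pale base, 58 mm across, 24 mm high, 0.06 kg, at the start standing loose on the upturned bottom of the pen cup. Origin at the centre of its underside, z up through the lid
- tray: dark rectangular tray lying loose on the desk, 205 (x) x 285 (y) x 24 mm. Origin at the centre of its underside, z up; its floor is 6 mm above the origin; the inside is 192 x 272 mm, the rim 24 mm high and 7 mm thick
- puck_tin: plain black round tin, 68 mm across, 30 mm high, standing in the tray near its +y end. Origin at the centre of its underside. To be left in place
- coffee_cup: white coffee cup, 83 x 110 x 55 mm, on a wooden saucer on the desk; origin under it, 13 mm off the axis of the bowl. To be left alone
Not all that is in view belongs to the job. What is shaped like the pen_cup but pink or yellow is not meant. Leave any green look-alike of the pin_tin alone.

How it is judged:
At the end, for the whole second after the job is handed in: The pen cup (mouth up) and the pin tin (lid up) both stand on the tray's floor, within 0.08 rad of upright, at rest and released (x of pen_cup in the frame of tray between -0.085 and 0.085 m and y of pen_cup in the frame of tray between -0.125 and 0.125 m and z of pen_cup in the frame of tray between 0.002 and 0.012 m and angle between each of pen_cup, pin_tin's own z axis and vertical below 0.08 rad and linear speed of each of pen_cup, pin_tin below 0.02 m/s and x of pin_tin in the frame of tray between -0.085 and 0.085 m and y of pin_tin in the frame of tray between -0.125 and 0.125 m and z of pin_tin in the frame of tray between 0.002 and 0.012 m); the robot touches nothing.
It fails at once if the pin tin is tipped over (more than 0.7 rad) (angle between pin_tin's own z axis and vertical above 0.7 rad).
It fails at once if the black tin on the tray is moved more than 40 mm (distance of puck_tin from where it was at the start of the episode above 0.04 m).
It fails at once if the coffee cup is moved more than 30 mm (distance of coffee_cup from where it was at the start of the episode above 0.03 m).
It fails at once if the tray is moved more than 40 mm (distance of tray from where it was at the start of the episode above 0.04 m).
It also fails if it takes over 72 s, if anything falls off the work surface, if the arm or the gripper's body presses on something with over 40 N, if the wrist force passes 120 N, or if a joint passes its speed limit or range.

## Robot

A 6-joint arm with a two-finger parallel gripper is mounted at the origin on a cart in front of the work surface, level with it; the furniture and walls round the work are solid. World frame = base frame: x ahead of the robot, y to its left, z up, the work surface at z = 0. Lengths are in m, angles in rad, forces in N, time in s.
With the tool pointing down it reaches from about 0.4 to 0.825 m from the base axis. Payload 7 kg.
Tool frame: the origin (TCP) lies at the very end of the fingers, on their centre line; the grasp point (between the pads) lies 19 mm behind it (arm.grip_point_offset is the distance from the TCP to the grasp point, in m); z points along the fingers, y is the line along which they close (so a half turn about z gives the same grasp; the last joint's range is limited). The gripper opens to 88 mm and grips with 3 to 60 N. Pads are 19 mm wide; open, the fingers measure 130 mm over their backs; the gripper's body (78 mm by 193 mm) begins 47 mm behind the grasp point.
Start: joints at [1.614, 0.359, 0.012, 0, -1.224, -0.288], TCP at [0.164, 0.655, 0.227] pointing down, gripper open.
Joint ranges: [-3.07, 3.07], [-1.43, 2.12], [-1.02, 1.25], [-3.03, 1.67], [-3.05, -0], [-3.03, 3.03]. Speed limits (rad/s): [2.39, 2.39, 3.01, 3.14, 3.14, 3.14].

## Interface

Orientations are given as [roll, pitch, yaw] about the fixed x, y, z axes, in that order (R = Rz(yaw) Ry(pitch) Rx(roll)).
In Python, from station import arm, cams gives the robot as it stands.
- The arm moves only by the shell command python3 -m handwheel 'ROWS' [FORCE]. ROWS is JSON, a list that holds one entry, the list of rows, each a list of 7 numbers: the shift along the tool's x, y, z normalised to -1 to 1, where 1 is 0.08 m, then the turn, a rotation vector about the tool's x, y, z normalised to -1 to 1, where 1 is 0.5 rad, then the closure in counts, from 0 (fully open) to 255 (shut). In form: [[[x, y, z, wx, wy, wz, hand], ...]]. A call has 1 to 5 rows; each row is the pose to reach, as a shift and turn from the pose commanded when the call began, along the tool's axes at that moment; what a row does not reach only later rows make up. A row lasts 1/8 s, in which the tool goes at most 62.5 mm and 10.7 degrees, less where a joint would pass 70% of its speed; a pose out of reach is approached as far as the arm can. A call with a number of a shift or a turn outside -1 to 1 is refused whole. A call with a gripper value outside its range is refused whole. The fingers move at their own pace and stop on an object; FORCE is the grip in N (left out, the last holds). Time passes only in rows, so rows that repeat a pose let the fingers close. It gives the time, the measured TCP pose, the force, the opening and the grip force at its end, in the units of the state.
- arm.get_state(): the state, without advancing time (a new reading comes with each control period).
- cams.grab_frame(name): name is "scene" or "top" or "wrist"; returns the picture (384x512x3 uint8, blue, green, red); there is no depth.
- cams.camera_info(name): a dict with "camera_matrix" (3x3 intrinsics, pixels), "R" (3x3) and "t" (3): a world point X has camera coordinates R X + t; the wrist camera has in their place "hand_eye" (4x4, takes a point from camera to tool coordinates, whose origin is the TCP and whose axes are the flange's). Camera axes: x right, y down, z forward; pixel columns grow to the right and rows downward; lengths in m; the calibration is good to about 2 mm. A picture is of the moment at which its call begins: read the wrist's pose just before it. camera_info takes no time and is no camera call.
- arm.job_done(): hands the job in; it is judged then, once.
The state is a dict: "t": time; "q": joint angles; "qd": joint speeds; "joint_efforts": joint torques, N m; "eef_pos": TCP position; "ee_rot": TCP orientation; "force": force on the tool from outside, world axes, zero at the start; "moment": the same for the moment, N m; "width": finger opening in m; "gripper_force": force on a finger pad.
Only numpy, scipy, OpenCV 4.12 (cv2) and the standard library are available. Lean on these libraries where they do the work, as an engineer would, in place of code of your own. Each camera call takes 0.05 s, during which the arm holds its last target. There are 200 camera calls.

## Working session

There is one attempt and no reset: what is moved stays moved. The work goes in short steps, Python scripts to look and compute and a shell command to move; the robot and the scene stay as the last step left them, time stands still between calls to the robot, and variables do not carry over. Pictures are saved under pics/ and viewed, at most 11 in all, crops included, and the job is handed in when it is done.

```bash
mkdir -p pics; ls
python3 - <<'E'
from station import arm,cams
import cv2,numpy as np
s=arm.get_state();print({k:np.round(v,3).tolist() for k,v in s.items()})
for n in("scene","top"):
    cv2.imwrite(f"pics/{n}0.png",cams.grab_frame(n))
    c=cams.camera_info(n);print(n,{k:np.round(v,3).tolist() for k,v in c.items() if not isinstance(v,str)})
print(cams.camera_info("wrist"))
E
```

```text
pics
{'t': 0.0, 'q': [1.614, 0.359, 0.011, -0.0, -1.224, -0.288], 'qd': [0.001, -0.001, 0.001, -0.001, -0.0, 0.0], 'joint_efforts': [0.0, -58.272, 29.305, 6.997, 0.007, -0.0], 'eef_pos': [0.163, 0.654, 0.226], 'ee_rot': [3.14, -0.0, -0.245], 'force': [0.617, 0.118, 0.234], 'moment': [0.011, -0.087, 0.008], 'gripper_force': 0.0, 'width': 0.088}
scene {'camera_matrix': [[399.74, 0.0, 261.648], [0.0, 399.74, 189.865], [0.0, 0.0, 1.0]], 'R': [[-0.77, -0.638, -0.012], [-0.397, 0.493, -0.774], [0.5, -0.591, -0.633]], 't': [0.426, 0.314, 0.737]}
top {'camera_matrix': [[348.047, 0.0, 258.543], [0.0, 348.047, 188.514], [0.0, 0.0, 1.0]], 'R': [[-0.019, -1.0, -0.001], [-0.984, 0.019, -0.176], [0.176, -0.002, -0.984]], 't': [0.015, 0.566, 0.841]}
{'camera_matrix': array([[345.95941127,   0.        , 246.05482943],
       [  0.        , 345.95941127, 191.1360845 ],
       [  0.        ,   0.        ,   1.        ]]), 'hand_eye': array([[-7.18918160e-04, -9.64192402e-01, -2.65202743e-01,
         7.11500119e-02],
       [ 9.99999528e-01, -8.66582090e-04,  4.39792008e-04,
        -3.33119819e-04],
       [-6.53864060e-04, -2.65202301e-01,  9.64192570e-01,
        -1.59024557e-01],
       [ 0.00000000e+00,  0.00000000e+00,  0.00000000e+00,
         1.00000000e+00]])}
```

View pics/scene0.png

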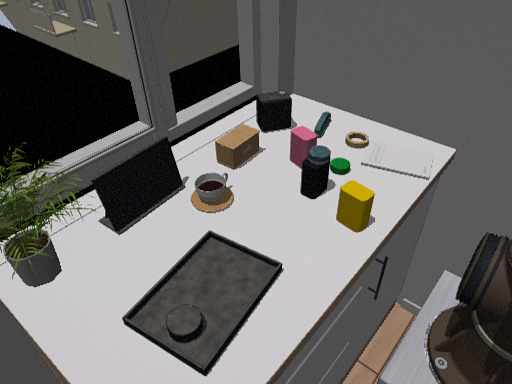

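View pics/top0.png

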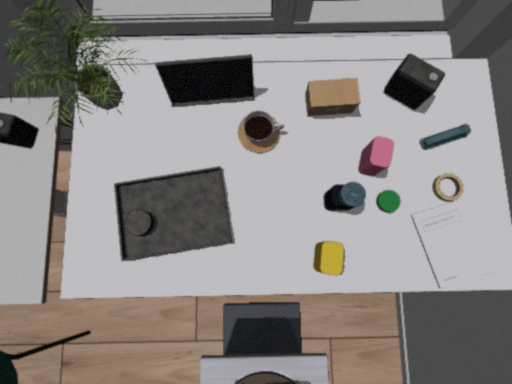

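The scene shows a black cup with a teal lid on top at scene (316,172) / top (346,196). The pink (303,147) and yellow (355,206) cups and the green tin (340,166) are look-alikes, and the black box at (274,110) is a different thing. Only the stack at (316,172) fits the description, so I'll confirm it in an enlarged crop.

```bash
cat > h.py <<'E'
from station import arm,cams
import cv2,numpy as np
from scipy.spatial.transform import Rotation as Ro
def ray(n,uv,z,pose=None):
    c=cams.camera_info(n);K=c["camera_matrix"]
    d=np.linalg.inv(K)@[uv[0],uv[1],1]
    if n=="wrist":
        p,r=pose;H=c["hand_eye"];Rt=Ro.from_euler("xyz",r).as_matrix()
        o=Rt@H[:3,3]+p;d=Rt@H[:3,:3]@d
    else: o=-c["R"].T@c["t"];d=c["R"].T@d
    return (o+d*(z-o[2])/d[2])
def proj(n,X):
    c=cams.camera_info(n);x=c["camera_matrix"]@(c["R"]@np.array(X)+c["t"]);return x[:2]/x[2]
E
python3 - <<'E'
from h import *
a=cv2.imread("pics/top0.png");b=cv2.imread("pics/scene0.png")
A=cv2.resize(a[160:235,310:410],None,fx=4,fy=4,interpolation=2)
B=cv2.resize(b[135:210,280:380],None,fx=4,fy=4,interpolation=2)
T=cv2.resize(a[155:270,100:250],(400,300),interpolation=2)
T2=cv2.convertScaleAbs(np.vstack([np.hstack([A,B]),np.hstack([T,T*0])]),alpha=1.6)
cv2.imwrite("pics/c1.png",T2)
print(proj("top",[.164,.655,.227]),proj("scene",[.164,.655,.227]))
for uv in[(116,184),(221,169),(233,241),(124,259)]:print("tray",ray("top",uv,.024).round(3))
print("puck",ray("top",(138,222),.036).round(3))
print("tin",ray("top",(353,193),.128).round(3),"coffee",ray("top",(259,127),.05).round(3))
E
```

```text
[-88.56909257 391.70262019] [ 93.72834994 740.99889153]
tray [0.59  0.381 0.024]
tray [0.625 0.103 0.024]
tray [0.435 0.073 0.024]
tray [0.395 0.35  0.024]
puck [0.487 0.314 0.036]
tin [ 0.537 -0.215  0.128] coffee [0.731 0.    0.05 ]
```

View pics/c1.png

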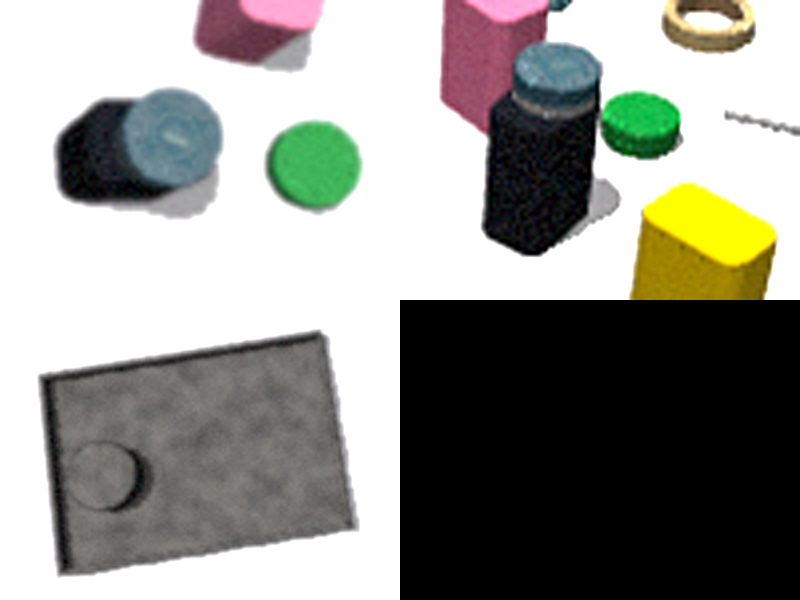

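Run:
```python
from h import *
print([x for x in dir(arm) if x[0]!='_'],[x for x in dir(cams) if x[0]!='_'])
P=[ray("scene",uv,0) for uv in[(301,193),(313,198.8),(327,187)]]
for p in P:print(p.round(3))
e1=P[0]-P[1];e2=P[2]-P[1]
for e in(e1,e2):print(np.hypot(*e[:2]).round(3),np.degrees(np.arctan2(e[1],e[0])).round(1))
print("tin",ray("scene",(280+157/4,135+63/4),.128),ray("top",(353,194),.128))
print("cup ctr",(P[0]+P[2])/2)
```

```text
['Unreachable', 'get_state', 'grip_point_offset', 'job_done'] ['camera_info', 'grab_frame']
[ 0.555 -0.173  0.   ]
[ 0.515 -0.174  0.   ]
[ 0.513 -0.242  0.   ]
0.04 0.4
0.068 -91.7
tin [ 0.53383453 -0.21544865  0.128     ] [ 0.53481776 -0.21464304  0.128     ]
cup ctr [ 0.53376571 -0.20752595  0.        ]
```

```bash
cat > plan.py <<'E'
# prints shift/turn (normalised) per call from the present pose, through waypoints (pos, rpy)
from h import *
def plan(*wps):
    s=arm.get_state();p=np.array(s["eef_pos"]);R=Ro.from_euler("xyz",s["ee_rot"])
    for q,r in wps:
        Q=Ro.from_euler("xyz",r);d=np.array(q)-p;w=(R.inv()*Q).as_rotvec()
        n=1
        while True:
            out=[];P,C=p,R
            for i in range(n):
                P2=p+d*(i+1)/n;C2=R*Ro.from_rotvec(w*(i+1)/n)
                out.append(np.r_[C.inv().apply(P2-P)/.08,(C.inv()*C2).as_rotvec()/.5]);P,C=P2,C2
            if np.abs(out).max()<=1:break
            n+=1
        for o in out:print([float(x) for x in o.round(3)+0.], "rows",int(max(np.ceil(np.linalg.norm(o[:3])*.08/.0625-.05),np.ceil(np.linalg.norm(o[3:])*.5/.186-.05),1)))
        print("-- at",np.round(q,3));p,R=np.array(q),Q
E
python3 - <<'E'
from plan import *
D=[np.pi,0,-np.pi/2]
plan(([.40,.30,.23],D),([.534,-.215,.23],D))
E
```

```text
[0.657, 0.597, -0.008, 0.0, 0.0, 0.442] rows 2
[0.772, 0.438, -0.008, 0.0, 0.0, 0.442] rows 2
[0.849, 0.259, -0.008, 0.0, 0.0, 0.442] rows 2
[0.885, 0.066, -0.009, 0.0, 0.0, 0.442] rows 2
[0.878, -0.13, -0.009, 0.0, 0.0, 0.442] rows 2
[0.828, -0.319, -0.009, 0.0, 0.0, 0.442] rows 2
-- at [0.4  0.3  0.23]
[0.92, -0.239, 0.0, 0.0, 0.0, 0.0] rows 2
[0.92, -0.239, 0.0, 0.0, 0.0, 0.0] rows 2
[0.92, -0.239, 0.0, 0.0, 0.0, 0.0] rows 2
[0.92, -0.239, 0.0, 0.0, 0.0, 0.0] rows 2
[0.92, -0.239, 0.0, 0.0, 0.0, 0.0] rows 2
[0.92, -0.239, 0.0, 0.0, 0.0, 0.0] rows 2
[0.92, -0.239, 0.0, 0.0, 0.0, 0.0] rows 2
-- at [ 0.534 -0.215  0.23 ]
```

```bash
H="python3 -m handwheel"
$H '[[[0.66,0.6,0,0,0,0.442,0],[0.66,0.6,0,0,0,0.442,0]]]'
$H '[[[0.77,0.44,0,0,0,0.442,0],[0.77,0.44,0,0,0,0.442,0]]]'
$H '[[[0.85,0.26,0,0,0,0.442,0],[0.85,0.26,0,0,0,0.442,0]]]'
$H '[[[0.885,0.07,0,0,0,0.442,0],[0.885,0.07,0,0,0,0.442,0]]]'
$H '[[[0.88,-0.13,0,0,0,0.442,0],[0.88,-0.13,0,0,0,0.442,0]]]'
$H '[[[0.83,-0.32,0,0,0,0.442,0],[0.83,-0.32,0,0,0,0.442,0],[0.83,-0.32,0,0,0,0.442,0]]]'
$H '[[[0.92,-0.24,0,0,0,0,0],[0.92,-0.24,0,0,0,0,0]]]'
$H '[[[0.92,-0.24,0,0,0,0,0],[0.92,-0.24,0,0,0,0,0]]]'
$H '[[[0.92,-0.24,0,0,0,0,0],[0.92,-0.24,0,0,0,0,0]]]'
$H '[[[0.92,-0.24,0,0,0,0,0],[0.92,-0.24,0,0,0,0,0]]]'
```

```text
t: 0.35
eef_pos: [0.2044, 0.5928, 0.2264]
ee_rot: [3.14, -0.0, -0.471]
force: [0.5, 0.8, 0.2]
width: 0.0879
gripper_force: 0.0
t: 0.6
eef_pos: [0.2436, 0.5338, 0.2267]
ee_rot: [3.141, -0.0, -0.691]
force: [0.6, 0.4, -0.1]
width: 0.0879
gripper_force: 0.0
t: 0.85
eef_pos: [0.2828, 0.4752, 0.2267]
ee_rot: [3.141, -0.0, -0.912]
force: [0.3, 1.4, 0.7]
width: 0.0878
gripper_force: 0.0
t: 1.1
eef_pos: [0.3218, 0.4163, 0.2266]
ee_rot: [3.141, -0.0, -1.132]
force: [-0.2, 0.1, 0.2]
width: 0.0881
gripper_force: 0.0
t: 1.35
eef_pos: [0.3613, 0.3575, 0.2266]
ee_rot: [3.142, -0.0, -1.353]
force: [-0.2, 0.4, -0.2]
width: 0.0876
gripper_force: 0.0
t: 1.72
eef_pos: [0.4003, 0.3001, 0.2266]
ee_rot: [-3.141, 0.0, -1.57]
force: [-0.4, 0.5, 0.6]
width: 0.0877
gripper_force: 0.0
t: 1.98
eef_pos: [0.419, 0.2254, 0.2265]
ee_rot: [3.141, -0.0, -1.569]
force: [-0.5, 0.4, 0.0]
width: 0.0877
gripper_force: 0.0
t: 2.22
eef_pos: [0.4386, 0.1516, 0.2266]
ee_rot: [-3.141, 0.0, -1.57]
force: [0.2, -0.6, -0.3]
width: 0.0877
gripper_force: 0.0
t: 2.48
eef_pos: [0.4582, 0.078, 0.2266]
ee_rot: [-3.141, 0.0, -1.571]
force: [-0.2, 0.3, 0.3]
width: 0.0876
gripper_force: 0.0
t: 2.72
eef_pos: [0.4776, 0.0043, 0.2265]
ee_rot: [3.142, -0.0, -1.571]
force: [-0.1, 0.2, 0.2]
width: 0.0878
gripper_force: 0.0
```

```bash
H="python3 -m handwheel"
$H '[[[0.92,-0.24,0,0,0,0,0],[0.92,-0.24,0,0,0,0,0]]]' >/dev/null
$H '[[[0.92,-0.24,0,0,0,0,0],[0.92,-0.24,0,0,0,0,0],[0.92,-0.24,0,0,0,0,0]]]'
python3 - <<'E'
from h import *
s=arm.get_state();np.save("w1.npy",np.r_[s["eef_pos"],s["ee_rot"]])
cv2.imwrite("pics/w1.png",cv2.resize(cams.grab_frame("wrist"),(768,576)))
E
```

```text
t: 3.35
eef_pos: [0.5156, -0.1416, 0.2261]
ee_rot: [3.141, 0.0, -1.572]
force: [-0.1, -0.0, -0.5]
width: 0.0875
gripper_force: 0.0
```

View pics/w1.png

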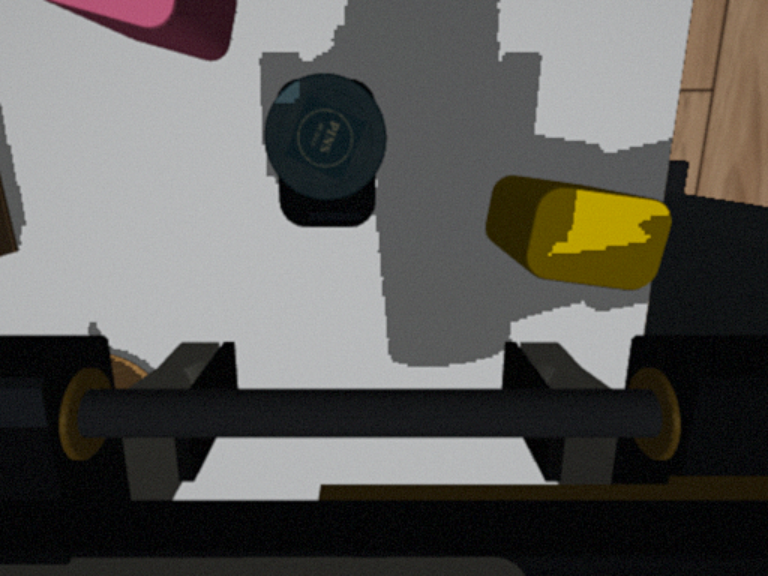

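Run:
```python
from plan import *
w=np.load("w1.npy");po=(w[:3],w[3:])
f=lambda u,v,z:ray("wrist",(u/1.5,v/1.5),z,po).round(4)
print("tin",f(325,136,.128),"cup +y edge top",f(328,226,.104),"xs",f(280,205,.104)[0],f(376,205,.104)[0])
print("yellow",f(600,240,.1))
```

```text
tin [ 0.5363 -0.2164  0.128 ] cup +y edge top [ 0.5377 -0.1697  0.104 ] xs 0.5633 0.5116
yellow [ 0.387 -0.161  0.1  ]
```

```bash
H="python3 -m handwheel"
$H '[[[0.93,-0.256,0,0,0,0,0],[0.93,-0.256,0,0,0,0,0],[0.93,-0.256,0,0,0,0,0]]]' >/dev/null
$H '[[[0,0,0.72,0,0,0,0],[0,0,0.72,0,0,0,0],[0,0,0.72,0,0,0,0]]]'
$H '[[[0,0,0.72,0,0,0,0],[0,0,0.72,0,0,0,0],[0,0,0.72,0,0,0,0]]]'
$H '[[[0,0,0,0,0,0,120],[0,0,0,0,0,0,120],[0,0,0,0,0,0,120],[0,0,0,0,0,0,120],[0,0,0,0,0,0,120]]]' 15
$H '[[[0,0,0,0,0,0,140],[0,0,0,0,0,0,140],[0,0,0,0,0,0,140]]]' 15
```

```text
t: 4.15
eef_pos: [0.5365, -0.2158, 0.1708]
ee_rot: [-3.14, -0.001, -1.569]
force: [0.1, 0.3, 0.1]
width: 0.0873
gripper_force: 0.0
t: 4.53
eef_pos: [0.5373, -0.2167, 0.1141]
ee_rot: [-3.139, -0.001, -1.57]
force: [-0.2, 0.8, 1.3]
width: 0.0879
gripper_force: 0.0
t: 5.15
eef_pos: [0.5361, -0.2166, 0.1118]
ee_rot: [-3.141, -0.0, -1.571]
force: [-0.2, 0.2, 3.4]
width: 0.0564
gripper_force: 15.0
t: 5.52
eef_pos: [0.5361, -0.2165, 0.1117]
ee_rot: [-3.141, -0.0, -1.571]
force: [0.6, -0.4, 5.6]
width: 0.0567
gripper_force: 15.0
```

```bash
H="python3 -m handwheel"
$H '[[[0,0,-0.5,0,0,0,140],[0,0,-0.5,0,0,0,140],[0,0,-0.5,0,0,0,140]]]'
$H '[[[0,0,-0.5,0,0,0,140],[0,0,-0.5,0,0,0,140],[0,0,-0.5,0,0,0,140]]]'
python3 - <<'E'
from plan import *
D=[np.pi,0,-np.pi/2]
plan(([.509,.242,.19],D[:2]+[-np.pi/2+.126]),([.509,.242,.016],D[:2]+[-np.pi/2+.126]))
s=arm.get_state();w=(s["eef_pos"],s["ee_rot"])
cv2.imwrite("pics/s2.png",cv2.resize(np.hstack([cams.grab_frame("scene")[120:220,270:380],cams.grab_frame("wrist")[:,:][::4,::4][:,:].copy()[:96].repeat(1,0) if 0 else cams.grab_frame("top")[150:250,300:420]]),None,fx=3,fy=3))
E
```

```text
t: 5.9
eef_pos: [0.5349, -0.2162, 0.1505]
ee_rot: [3.14, 0.001, -1.571]
force: [-0.3, 0.6, -2.2]
width: 0.0569
gripper_force: 15.0
t: 6.28
eef_pos: [0.5349, -0.2161, 0.19]
ee_rot: [3.14, 0.001, -1.571]
force: [0.0, 0.5, -0.7]
width: 0.0566
gripper_force: 15.0
[-0.954, 0.054, 0.001, 0.001, 0.0, -0.042] rows 2
[-0.955, 0.034, 0.001, 0.001, 0.0, -0.042] rows 2
[-0.956, 0.014, 0.001, 0.001, 0.0, -0.042] rows 2
[-0.956, -0.006, 0.0, 0.001, 0.0, -0.042] rows 2
[-0.956, -0.026, 0.0, 0.001, 0.0, -0.042] rows 2
[-0.955, -0.046, 0.0, 0.001, 0.0, -0.042] rows 2
-- at [0.509 0.242 0.19 ]
[0.0, 0.0, 0.725, 0.0, 0.0, 0.0] rows 1
[0.0, 0.0, 0.725, 0.0, 0.0, 0.0] rows 1
[0.0, 0.0, 0.725, 0.0, 0.0, 0.0] rows 1
-- at [0.509 0.242 0.016]
```

View pics/s2.png

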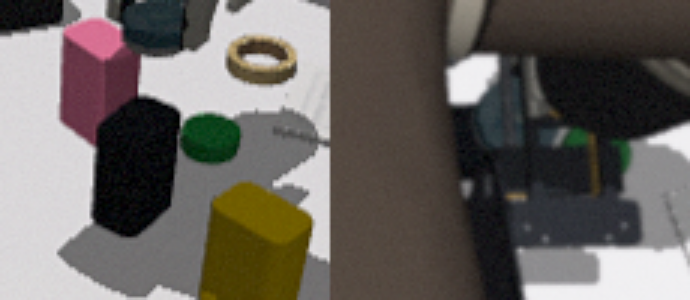

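The tin is held level at crop (155,25), and the black cup still stands upside down at crop (135,165). Next I carry the tin to the tray.

```bash
H="python3 -m handwheel"
$H '[[[-0.95,0.054,0,0,0,-0.042,140],[-0.95,0.054,0,0,0,-0.042,140]]]'>/dev/null
$H '[[[-0.95,0.034,0,0,0,-0.042,140],[-0.95,0.034,0,0,0,-0.042,140]]]'>/dev/null
$H '[[[-0.95,0.014,0,0,0,-0.042,140],[-0.95,0.014,0,0,0,-0.042,140]]]'>/dev/null
$H '[[[-0.95,-0.006,0,0,0,-0.042,140],[-0.95,-0.006,0,0,0,-0.042,140]]]'>/dev/null
$H '[[[-0.95,-0.026,0,0,0,-0.042,140],[-0.95,-0.026,0,0,0,-0.042,140]]]'>/dev/null
$H '[[[-0.95,-0.046,0,0,0,-0.042,140],[-0.95,-0.046,0,0,0,-0.042,140],[-0.95,-0.046,0,0,0,-0.042,140]]]'
$H '[[[0,0,0.7,0,0,0,140],[0,0,0.7,0,0,0,140]]]'>/dev/null
$H '[[[0,0,0.7,0,0,0,140],[0,0,0.7,0,0,0,140],[0,0,0.7,0,0,0,140]]]'
python3 - <<'E'
from h import *
s=arm.get_state();np.save("w2.npy",np.r_[s["eef_pos"],s["ee_rot"]])
cv2.imwrite("pics/w2.png",cams.grab_frame("wrist"))
E
```

```text
t: 8.0
eef_pos: [0.5098, 0.2389, 0.1907]
ee_rot: [3.14, -0.001, -1.444]
force: [-0.5, 0.2, -0.4]
width: 0.0568
gripper_force: 15.0
t: 8.62
eef_pos: [0.5112, 0.2393, 0.0818]
ee_rot: [-3.14, 0.0, -1.445]
force: [1.2, 0.7, 0.6]
width: 0.0567
gripper_force: 15.0
```

View pics/w2.png

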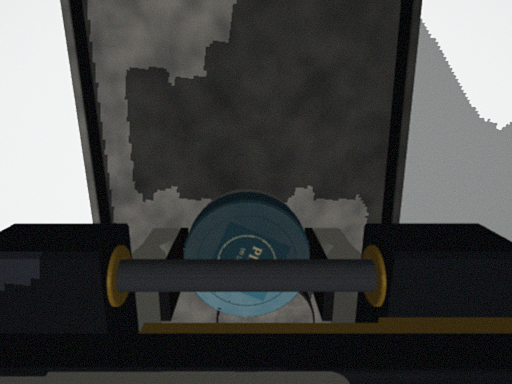

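The tin is centred between the tray's side rims (near columns 95 and 400), and the puck is below it at about (265,305), clear of the fingers. I lower the tin.

```bash
H="python3 -m handwheel"
$H '[[[0,0,0.75,0,0,0,140],[0,0,0.75,0,0,0,140],[0,0,0.75,0,0,0,140]]]'
$H '[[[0,0,0.03,0,0,0,140],[0,0,0.03,0,0,0,140]]]'
```

```text
t: 9.05
eef_pos: [0.5112, 0.2401, 0.0218]
ee_rot: [-3.139, 0.001, -1.444]
force: [0.4, 1.2, -0.8]
width: 0.0568
gripper_force: 15.0
t: 9.3
eef_pos: [0.5105, 0.2397, 0.0184]
ee_rot: [-3.14, 0.001, -1.445]
force: [-0.1, -0.2, -0.3]
width: 0.0567
gripper_force: 15.0
```

```bash
H="python3 -m handwheel"
$H '[[[0,0,0.03,0,0,0,140],[0,0,0.03,0,0,0,140],[0,0,0.03,0,0,0,140]]]'
$H '[[[0,0,0.025,0,0,0,140],[0,0,0.025,0,0,0,140]]]'
```

```text
t: 9.68
eef_pos: [0.5098, 0.2391, 0.0145]
ee_rot: [3.141, -0.0, -1.445]
force: [0.0, 0.4, -1.4]
width: 0.0568
gripper_force: 15.0
t: 9.93
eef_pos: [0.5101, 0.2393, 0.0134]
ee_rot: [-3.141, -0.0, -1.444]
force: [-2.5, -1.6, 9.2]
width: 0.0569
gripper_force: 15.0
```

```bash
H="python3 -m handwheel"
$H '[[[0,0,0,0,0,0,0],[0,0,0,0,0,0,0],[0,0,0,0,0,0,0],[0,0,0,0,0,0,0]]]'
$H '[[[0,0,-0.9,0,0,0,0],[0,0,-0.9,0,0,0,0],[0,0,-0.9,0,0,0,0]]]' 
$H '[[[0,0,-1,0,0,0,0],[0,0,-1,0,0,0,0],[0,0,-1,0,0,0,0]]]'
python3 - <<'E'
from plan import *
B=Ro.from_euler("xyz",[np.pi,0,-np.pi/2])
T=(B*Ro.from_rotvec([0,np.pi/4,0])).as_euler("xyz");D=B.as_euler("xyz")
print(T)
plan(([.53,.04,.2],D),([.5375,-.12,.2],T),([.5375,-.155,.123],T),([.5375,-.2114,.0666],T))
E
```

```text
t: 10.42
eef_pos: [0.5098, 0.2391, 0.0124]
ee_rot: [3.141, -0.0, -1.445]
force: [0.3, -0.1, -0.6]
width: 0.0863
gripper_force: 0.0
t: 10.8
eef_pos: [0.5102, 0.2395, 0.0854]
ee_rot: [-3.14, 0.002, -1.445]
force: [0.0, -0.3, -0.2]
width: 0.0881
gripper_force: 0.0
t: 11.18
eef_pos: [0.51, 0.2394, 0.1647]
ee_rot: [-3.141, 0.001, -1.445]
force: [-0.5, -0.7, 0.2]
width: 0.0879
gripper_force: 0.0
[ 3.14159265 -0.78539816 -1.57079633]
[0.834, 0.021, -0.148, -0.001, 0.001, 0.084] rows 2
[0.835, -0.014, -0.147, -0.001, 0.001, 0.084] rows 2
[0.833, -0.049, -0.147, -0.001, 0.001, 0.084] rows 2
-- at [0.53 0.04 0.2 ]
[1.0, -0.047, 0.0, 0.0, 0.785, 0.0] rows 3
[0.924, -0.047, 0.383, 0.0, 0.785, 0.0] rows 3
-- at [ 0.538 -0.12   0.2  ]
[-0.371, 0.0, 0.99, 0.0, 0.0, 0.0] rows 2
-- at [ 0.538 -0.155  0.123]
[0.0, 0.0, 0.997, 0.0, 0.0, 0.0] rows 2
-- at [ 0.538 -0.211  0.067]
```

```bash
H="python3 -m handwheel"
$H '[[[0.834,0.02,-0.15,0,0,0.084,0],[0.834,0.02,-0.15,0,0,0.084,0]]]'>/dev/null
$H '[[[0.834,-0.014,-0.15,0,0,0.084,0],[0.834,-0.014,-0.15,0,0,0.084,0]]]'>/dev/null
$H '[[[0.834,-0.05,-0.15,0,0,0.084,0],[0.834,-0.05,-0.15,0,0,0.084,0],[0.834,-0.05,-0.15,0,0,0.084,0]]]'
$H '[[[1,-0.047,0,0,0.785,0,0],[1,-0.047,0,0,0.785,0,0],[1,-0.047,0,0,0.785,0,0]]]'
$H '[[[0.924,-0.047,0.383,0,0.785,0,0],[0.924,-0.047,0.383,0,0.785,0,0],[0.924,-0.047,0.383,0,0.785,0,0],[0.924,-0.047,0.383,0,0.785,0,0]]]'
python3 - <<'E'
from plan import *
print(arm.get_state()["q"])
B=Ro.from_euler("xyz",[np.pi,0,-np.pi/2])
T=(B*Ro.from_rotvec([0,np.pi/4,0])).as_euler("xyz")
plan(([.5375,-.155,.123],T),([.5375,-.2114,.0666],T))
E
```

```text
t: 12.05
eef_pos: [0.5298, 0.0398, 0.1993]
ee_rot: [3.14, -0.0, -1.572]
force: [0.5, -0.3, -0.8]
width: 0.0874
gripper_force: 0.0
t: 12.42
eef_pos: [0.533, -0.0388, 0.1985]
ee_rot: [3.137, -0.396, -1.565]
force: [0.1, -0.3, -0.2]
width: 0.0881
gripper_force: 0.0
t: 12.92
eef_pos: [0.5379, -0.119, 0.2]
ee_rot: [3.14, -0.781, -1.57]
force: [-0.2, 0.4, 0.4]
width: 0.0878
gripper_force: 0.0
[ 0.52953872  0.28588942 -0.67375497  0.7153672  -1.1839143  -1.00548452]
[-0.179, 0.002, 0.5, 0.0, 0.004, 0.001] rows 1
[-0.18, 0.002, 0.5, 0.0, 0.004, 0.001] rows 1
-- at [ 0.538 -0.155  0.123]
[0.0, 0.0, 0.997, 0.0, 0.0, 0.0] rows 2
-- at [ 0.538 -0.211  0.067]
```

```bash
H="python3 -m handwheel"
$H '[[[-0.36,0,1,0,0,0,0],[-0.36,0,1,0,0,0,0],[-0.36,0,1,0,0,0,0]]]'
$H '[[[0,0,0.99,0,0,0,0],[0,0,0.99,0,0,0,0],[0,0,0.99,0,0,0,0],[0,0,0.99,0,0,0,0]]]'
$H '[[[0,0,0,0,0,0,140],[0,0,0,0,0,0,140],[0,0,0,0,0,0,140],[0,0,0,0,0,0,140],[0,0,0,0,0,0,140]]]' 30
$H '[[[0,0,0,0,0,0,140],[0,0,0,0,0,0,140]]]' 30
```

```text
t: 13.3
eef_pos: [0.5373, -0.157, 0.1235]
ee_rot: [3.141, -0.783, -1.572]
force: [-1.5, -0.1, 0.3]
width: 0.0877
gripper_force: 0.0
t: 13.8
eef_pos: [0.5394, -0.2116, 0.0693]
ee_rot: [-3.137, -0.784, -1.574]
force: [0.4, 0.4, 1.2]
width: 0.0878
gripper_force: 0.0
t: 14.42
eef_pos: [0.5378, -0.2122, 0.0676]
ee_rot: [-3.142, -0.785, -1.571]
force: [-0.7, 0.3, 1.3]
width: 0.0521
gripper_force: 29.9
t: 14.68
eef_pos: [0.5378, -0.2123, 0.0676]
ee_rot: [-3.141, -0.785, -1.571]
force: [1.0, 2.1, 2.4]
width: 0.0519
gripper_force: 30.0
```

```bash
H="python3 -m handwheel"
$H '[[[-0.5,0,-0.5,0,0,0,140],[-0.5,0,-0.5,0,0,0,140],[-0.5,0,-0.5,0,0,0,140]]]' 
$H '[[[-0.7,0,-1,0,0,0,140],[-0.7,0,-1,0,0,0,140],[-0.7,0,-1,0,0,0,140]]]'
python3 - <<'E'
from plan import *
B=Ro.from_euler("xyz",[np.pi,0,-np.pi/2])
T=(B*Ro.from_rotvec([0,-np.pi/4,0])).as_euler("xyz")
plan(([.54,-.0456,.2],T),([.54,-.0456,.045],T),([.54,-.0456,.0334],T))
E
```

```text
t: 15.05
eef_pos: [0.5381, -0.1552, 0.0676]
ee_rot: [-3.141, -0.785, -1.57]
force: [1.0, 0.2, 1.1]
width: 0.0521
gripper_force: 30.0
t: 15.42
eef_pos: [0.5386, -0.0582, 0.0847]
ee_rot: [-3.14, -0.784, -1.571]
force: [0.5, 0.3, -1.4]
width: 0.0519
gripper_force: 30.0
[0.227, -0.005, -0.283, -0.001, -0.785, 0.001] rows 3
[0.101, -0.005, -0.348, -0.001, -0.785, 0.001] rows 3
[-0.04, -0.005, -0.36, -0.001, -0.785, 0.001] rows 3
[-0.174, -0.005, -0.318, -0.001, -0.785, 0.001] rows 3
-- at [ 0.54  -0.046  0.2  ]
[0.685, 0.0, 0.685, 0.0, 0.0, 0.0] rows 2
[0.685, 0.0, 0.685, 0.0, 0.0, 0.0] rows 2
-- at [ 0.54  -0.046  0.045]
[0.103, 0.0, 0.103, 0.0, 0.0, 0.0] rows 1
-- at [ 0.54  -0.046  0.033]
```

I misread the tool x sign, so the cup slid along the desk instead of rising. Forces stayed low. I'll lift straight up and check the cup before turning it.

```bash
H="python3 -m handwheel"
$H '[[[0.95,0,-0.95,0,0,0,140],[0.95,0,-0.95,0,0,0,140],[0.95,0,-0.95,0,0,0,140],[0.95,0,-0.95,0,0,0,140]]]'
python3 - <<'E'
from plan import *
B=Ro.from_euler("xyz",[np.pi,0,-np.pi/2])
T=(B*Ro.from_rotvec([0,-np.pi/4,0])).as_euler("xyz")
plan(([.54,-.0456,.2],T))
cv2.imwrite("pics/s3.png",cv2.resize(cams.grab_frame("scene")[60:260,160:400],None,fx=3,fy=3))
E
```

```text
t: 15.92
eef_pos: [0.5367, -0.0614, 0.1915]
ee_rot: [3.141, -0.785, -1.572]
force: [0.5, -0.1, -1.0]
width: 0.0522
gripper_force: 30.0
[-0.016, -0.01, -0.054, 0.0, -0.785, -0.001] rows 3
[-0.035, -0.01, -0.043, 0.0, -0.785, -0.001] rows 3
[-0.049, -0.01, -0.027, 0.0, -0.785, -0.001] rows 3
[-0.056, -0.01, -0.006, 0.0, -0.785, -0.001] rows 3
-- at [ 0.54  -0.046  0.2  ]
```

View pics/s3.png

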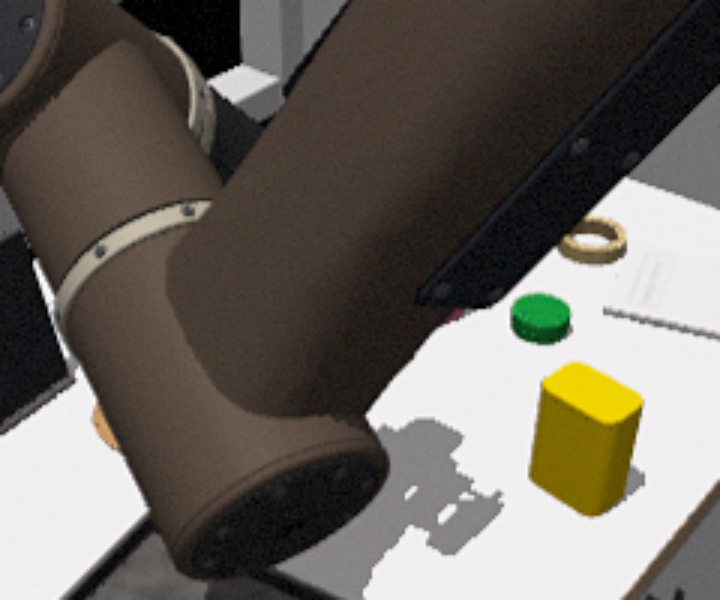

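The arm hides the cup in this view. I go on with the turn at height and check the cup afterwards.

```bash
H="python3 -m handwheel"
$H '[[[-0.016,-0.01,-0.05,0,-0.785,0,140],[-0.016,-0.01,-0.05,0,-0.785,0,140],[-0.016,-0.01,-0.05,0,-0.785,0,140]]]' >/dev/null
$H '[[[-0.035,-0.01,-0.04,0,-0.785,0,140],[-0.035,-0.01,-0.04,0,-0.785,0,140],[-0.035,-0.01,-0.04,0,-0.785,0,140]]]' 
$H '[[[-0.05,-0.01,-0.03,0,-0.785,0,140],[-0.05,-0.01,-0.03,0,-0.785,0,140],[-0.05,-0.01,-0.03,0,-0.785,0,140]]]' >/dev/null
$H '[[[-0.055,-0.01,0,0,-0.785,0,140],[-0.055,-0.01,0,0,-0.785,0,140],[-0.055,-0.01,0,0,-0.785,0,140],[-0.055,-0.01,0,0,-0.785,0,140],[-0.055,-0.01,0,0,-0.785,0,140]]]'
python3 - <<'E'
from plan import *
print(arm.get_state()["q"])
B=Ro.from_euler("xyz",[np.pi,0,-np.pi/2])
T=(B*Ro.from_rotvec([0,-np.pi/4,0])).as_euler("xyz")
plan(([.54,-.0456,.045],T))
X=proj("scene",[.54,0,.18]).astype(int);print(X)
a=cams.grab_frame("scene")[max(X[1]-80,0):X[1]+80,max(X[0]-100,0):X[0]+100]
b=cams.grab_frame("top");Y=proj("top",[.54,0,.18]).astype(int)
b=b[Y[1]-80:Y[1]+80,Y[0]-60:Y[0]+60]
cv2.imwrite("pics/s4.png",cv2.convertScaleAbs(cv2.resize(np.hstack([a,b]),None,fx=2.4,fy=2.4),alpha=1.8))
E
```

```text
t: 16.73
eef_pos: [0.5389, -0.0542, 0.1951]
ee_rot: [3.14, 0.001, -1.576]
force: [0.8, -0.5, -2.3]
width: 0.0517
gripper_force: 30.0
t: 17.73
eef_pos: [0.5405, -0.0428, 0.2001]
ee_rot: [3.14, 0.782, -1.569]
force: [-0.4, 0.4, -1.1]
width: 0.0518
gripper_force: 30.0
[-0.29052838  0.37897043  0.00672764 -0.74269609 -1.5028928   0.46414645]
[0.696, 0.002, 0.676, 0.002, -0.003, 0.001] rows 2
[0.697, 0.003, 0.674, 0.002, -0.003, 0.001] rows 2
-- at [ 0.54  -0.046  0.045]
[265 172]
```

View pics/s4.png

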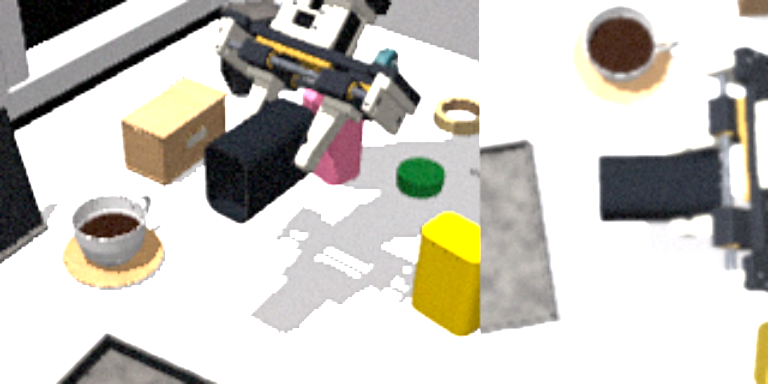

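The cup is held firmly and level, with its mouth facing +y at crop (230,190). The top view at (660,185) agrees. I lower it onto the desk.

```bash
H="python3 -m handwheel"
$H '[[[0.7,0,0.68,0,0,0,140],[0.7,0,0.68,0,0,0,140],[0.7,0,0.68,0,0,0,140]]]' 
$H '[[[0.68,0,0.66,0,0,0,140],[0.68,0,0.66,0,0,0,140],[0.68,0,0.66,0,0,0,140],[0.68,0,0.66,0,0,0,140]]]' 
$H '[[[0.05,0,0.05,0,0,0,140],[0.05,0,0.05,0,0,0,140]]]' 
$H '[[[0.03,0,0.03,0,0,0,140],[0.03,0,0.03,0,0,0,140]]]'
```

```text
t: 18.2
eef_pos: [0.5405, -0.0447, 0.1218]
ee_rot: [3.138, 0.785, -1.572]
force: [0.3, 0.5, -0.7]
width: 0.0518
gripper_force: 30.0
t: 18.7
eef_pos: [0.5422, -0.0469, 0.0483]
ee_rot: [-3.137, 0.784, -1.567]
force: [-1.0, -0.3, -1.6]
width: 0.0521
gripper_force: 30.0
t: 18.95
eef_pos: [0.541, -0.0464, 0.041]
ee_rot: [-3.14, 0.785, -1.57]
force: [-0.8, 0.2, -1.5]
width: 0.052
gripper_force: 30.0
t: 19.2
eef_pos: [0.5407, -0.0463, 0.0368]
ee_rot: [3.141, 0.785, -1.571]
force: [-0.6, 0.4, -1.4]
width: 0.0523
gripper_force: 30.0
```

```bash
H="python3 -m handwheel"
$H '[[[0.02,0,0.02,0,0,0,140],[0.02,0,0.02,0,0,0,140],[0.02,0,0.02,0,0,0,140]]]' 
$H '[[[0.015,0,0.015,0,0,0,140],[0.015,0,0.015,0,0,0,140],[0.015,0,0.015,0,0,0,140]]]'
```

```text
t: 19.58
eef_pos: [0.5409, -0.0463, 0.0347]
ee_rot: [3.141, 0.785, -1.571]
force: [0.1, 1.7, -0.5]
width: 0.052
gripper_force: 30.0
t: 19.95
eef_pos: [0.541, -0.0464, 0.0334]
ee_rot: [-3.141, 0.785, -1.57]
force: [0.4, -1.2, 2.8]
width: 0.052
gripper_force: 30.0
```

```bash
H="python3 -m handwheel"
$H '[[[0,0,0,0,0,0,0],[0,0,0,0,0,0,0],[0,0,0,0,0,0,0],[0,0,0,0,0,0,0]]]' 
$H '[[[0,0,-1,0,0,0,0],[0,0,-1,0,0,0,0],[0,0,-1,0,0,0,0]]]' 
$H '[[[-0.8,0,-0.8,0,0,0,0],[-0.8,0,-0.8,0,0,0,0],[-0.8,0,-0.8,0,0,0,0],[-0.8,0,-0.8,0,0,0,0]]]'
python3 - <<'E'
from plan import *
B=Ro.from_euler("xyz",[np.pi,0,-np.pi/2])
T=(B*Ro.from_rotvec([0,np.pi/4,0])).as_euler("xyz")
plan(([.541,.04,.17],T),([.541,.040,.091],T),([.541,-.0164,.0346],T))
cv2.imwrite("pics/t5.png",cams.grab_frame("top"))
a=cams.grab_frame("scene");cv2.imwrite("pics/s5.png",cv2.convertScaleAbs(cv2.resize(a[100:300,120:380],None,fx=3,fy=3),alpha=1.8))
E
```

```text
t: 20.45
eef_pos: [0.5408, -0.0463, 0.033]
ee_rot: [3.141, 0.785, -1.571]
force: [0.1, -0.0, -0.5]
width: 0.085
gripper_force: 0.0
t: 20.82
eef_pos: [0.5415, -0.1037, 0.0904]
ee_rot: [-3.139, 0.784, -1.57]
force: [-0.3, 0.7, -0.7]
width: 0.0877
gripper_force: 0.0
t: 21.32
eef_pos: [0.5403, -0.1017, 0.179]
ee_rot: [3.139, 0.786, -1.572]
force: [0.2, -0.3, -0.4]
width: 0.0879
gripper_force: 0.0
[-0.293, -0.002, 0.333, 0.001, 0.786, 0.0] rows 3
[-0.398, -0.002, 0.196, 0.001, 0.786, 0.0] rows 3
[-0.443, -0.002, 0.028, 0.001, 0.786, 0.0] rows 3
[-0.42, -0.002, -0.143, 0.001, 0.786, 0.0] rows 3
-- at [0.541 0.04  0.17 ]
[-0.698, 0.0, 0.698, 0.0, 0.0, 0.0] rows 2
-- at [0.541 0.04  0.091]
[0.0, 0.0, 0.997, 0.0, 0.0, 0.0] rows 2
-- at [ 0.541 -0.016  0.035]
```

View pics/s5.png

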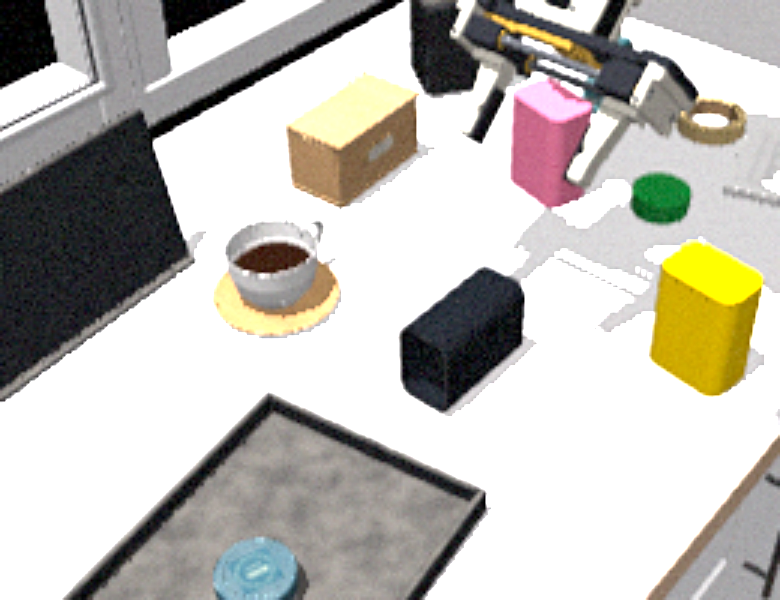

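The cup lies flat on the desk with its mouth towards the tray, at crop (425,370). The tin stands lid-up on the tray at (257,575). I regrip the cup from the mouth end.

```bash
H="python3 -m handwheel"
$H '[[[-0.293,0,0.333,0,0.785,0,0],[-0.293,0,0.333,0,0.785,0,0],[-0.293,0,0.333,0,0.785,0,0]]]' >/dev/null
$H '[[[-0.4,0,0.196,0,0.785,0,0],[-0.4,0,0.196,0,0.785,0,0],[-0.4,0,0.196,0,0.785,0,0]]]' >/dev/null
$H '[[[-0.443,0,0.028,0,0.785,0,0],[-0.443,0,0.028,0,0.785,0,0],[-0.443,0,0.028,0,0.785,0,0]]]' 
$H '[[[-0.42,0,-0.143,0,0.785,0,0],[-0.42,0,-0.143,0,0.785,0,0],[-0.42,0,-0.143,0,0.785,0,0],[-0.42,0,-0.143,0,0.785,0,0]]]' 
$H '[[[-0.7,0,0.7,0,0,0,0],[-0.7,0,0.7,0,0,0,0],[-0.7,0,0.7,0,0,0,0],[-0.7,0,0.7,0,0,0,0]]]'
python3 - <<'E'
from plan import *
print(ray("scene",(120+446/3,100+408/3),0),ray("scene",(120+402/3,100+385/3),0))
B=Ro.from_euler("xyz",[np.pi,0,-np.pi/2])
T=(B*Ro.from_rotvec([0,np.pi/4,0])).as_euler("xyz")
plan(([.541,-.0164,.0346],T))
E
```

```text
t: 22.55
eef_pos: [0.5396, 0.0035, 0.1711]
ee_rot: [3.135, -0.397, -1.567]
force: [-0.2, -0.6, -0.4]
width: 0.0874
gripper_force: 0.0
t: 23.05
eef_pos: [0.5403, 0.0377, 0.17]
ee_rot: [3.136, -0.784, -1.57]
force: [-0.1, -0.3, 0.6]
width: 0.0876
gripper_force: 0.0
t: 23.55
eef_pos: [0.5417, 0.0391, 0.0936]
ee_rot: [-3.139, -0.783, -1.573]
force: [-0.9, -0.5, 0.2]
width: 0.0879
gripper_force: 0.0
[0.52052985 0.01277129 0.        ] [0.56618741 0.01521759 0.        ]
[-0.014, 0.005, 0.506, -0.001, 0.002, -0.002] rows 1
[-0.015, 0.004, 0.506, -0.001, 0.002, -0.002] rows 1
-- at [ 0.541 -0.016  0.035]
```

```bash
H="python3 -m handwheel"
$H '[[[0,0,1,0,0,0,0],[0,0,1,0,0,0,0],[0,0,1,0,0,0,0],[0,0,1,0,0,0,0]]]' 
$H '[[[0,0,0,0,0,0,140],[0,0,0,0,0,0,140],[0,0,0,0,0,0,140],[0,0,0,0,0,0,140],[0,0,0,0,0,0,140]]]' 30
$H '[[[0.5,0,-0.5,0,0,0,140],[0.5,0,-0.5,0,0,0,140],[0.5,0,-0.5,0,0,0,140]]]' 30
$H '[[[0.9,0,-0.9,0,0,0,140],[0.9,0,-0.9,0,0,0,140],[0.9,0,-0.9,0,0,0,140],[0.9,0,-0.9,0,0,0,140]]]' 30
python3 - <<'E'
from plan import *
B=Ro.from_euler("xyz",[np.pi,0,-np.pi/2])
T=(Ro.from_rotvec([0,0,.126])*B*Ro.from_rotvec([0,-np.pi/4,0])).as_euler("xyz")
plan(([.520,.159,.22],T),([.520,.159,.085],T))
E
```

```text
t: 24.05
eef_pos: [0.5422, -0.0163, 0.0366]
ee_rot: [-3.138, -0.784, -1.572]
force: [-0.4, 0.8, 0.3]
width: 0.0881
gripper_force: 0.0
t: 24.68
eef_pos: [0.5409, -0.0175, 0.0354]
ee_rot: [-3.142, -0.785, -1.571]
force: [0.0, 1.4, 0.8]
width: 0.0519
gripper_force: 30.0
t: 25.05
eef_pos: [0.5408, -0.0175, 0.0918]
ee_rot: [-3.141, -0.784, -1.571]
force: [0.7, -0.3, -1.0]
width: 0.052
gripper_force: 30.0
t: 25.55
eef_pos: [0.5402, -0.0181, 0.1926]
ee_rot: [3.139, -0.786, -1.57]
force: [0.7, 0.1, -0.8]
width: 0.0522
gripper_force: 30.0
[-0.331, 0.064, -0.452, 0.001, -0.784, -0.07] rows 3
[-0.48, 0.049, -0.291, 0.001, -0.784, -0.07] rows 3
[-0.556, 0.03, -0.085, 0.001, -0.784, -0.07] rows 3
[-0.547, 0.011, 0.134, 0.001, -0.784, -0.07] rows 3
-- at [0.52  0.159 0.22 ]
[0.597, 0.0, 0.597, 0.0, 0.0, 0.0] rows 2
[0.597, 0.0, 0.597, 0.0, 0.0, 0.0] rows 2
-- at [0.52  0.159 0.085]
```

```bash
H="python3 -m handwheel"
$H '[[[-0.33,0.064,-0.45,0,-0.785,-0.07,140],[-0.33,0.064,-0.45,0,-0.785,-0.07,140],[-0.33,0.064,-0.45,0,-0.785,-0.07,140]]]' >/dev/null
$H '[[[-0.48,0.05,-0.29,0,-0.785,-0.07,140],[-0.48,0.05,-0.29,0,-0.785,-0.07,140],[-0.48,0.05,-0.29,0,-0.785,-0.07,140]]]' >/dev/null
$H '[[[-0.556,0.03,-0.085,0,-0.785,-0.07,140],[-0.556,0.03,-0.085,0,-0.785,-0.07,140],[-0.556,0.03,-0.085,0,-0.785,-0.07,140]]]' 
$H '[[[-0.547,0.01,0.134,0,-0.785,-0.07,140],[-0.547,0.01,0.134,0,-0.785,-0.07,140],[-0.547,0.01,0.134,0,-0.785,-0.07,140],[-0.547,0.01,0.134,0,-0.785,-0.07,140],[-0.547,0.01,0.134,0,-0.785,-0.07,140]]]'
python3 - <<'E'
from plan import *
B=Ro.from_euler("xyz",[np.pi,0,-np.pi/2])
T=(Ro.from_rotvec([0,0,.126])*B*Ro.from_rotvec([0,-np.pi/4,0])).as_euler("xyz")
plan(([.520,.159,.085],T))
a=cams.grab_frame("scene");cv2.imwrite("pics/s6.png",cv2.convertScaleAbs(cv2.resize(a[170:370,90:350],None,fx=3,fy=3),alpha=1.8))
E
```

```text
t: 26.68
eef_pos: [0.5249, 0.1124, 0.2116]
ee_rot: [3.114, 0.394, -1.489]
force: [0.2, -0.1, -1.8]
width: 0.0522
gripper_force: 30.0
t: 27.3
eef_pos: [0.5199, 0.1599, 0.221]
ee_rot: [3.14, 0.785, -1.444]
force: [-0.4, -0.1, -0.7]
width: 0.0516
gripper_force: 30.0
[0.604, -0.001, 0.597, 0.002, -0.001, 0.0] rows 2
[0.605, 0.0, 0.597, 0.002, -0.001, 0.0] rows 2
-- at [0.52  0.159 0.085]
```

View pics/s6.png

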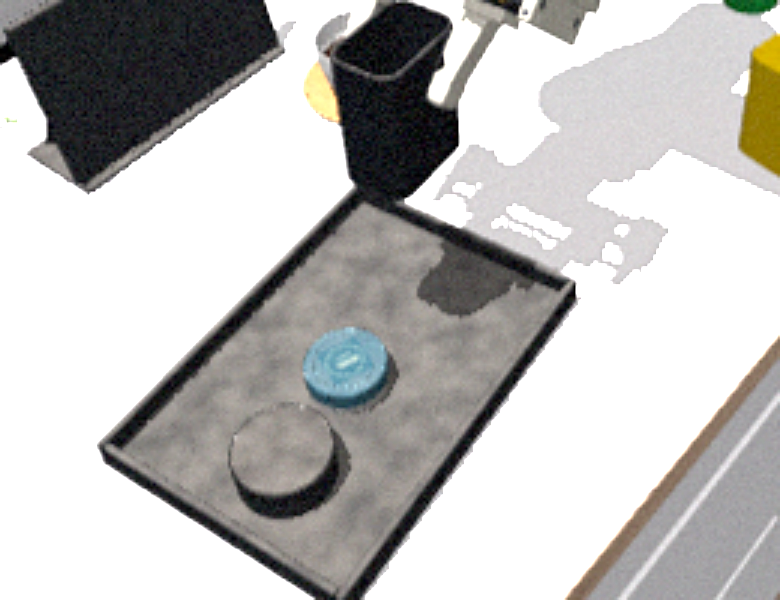

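The cup is mouth-up at crop (393,100), above the tray. The tin (345,365) and puck (285,455) stand well clear, and the empty end of the tray is where it goes. I lower it.

```bash
H="python3 -m handwheel"
$H '[[[0.605,0,0.6,0,0,0,140],[0.605,0,0.6,0,0,0,140],[0.605,0,0.6,0,0,0,140]]]' >/dev/null
$H '[[[0.6,0,0.6,0,0,0,140],[0.6,0,0.6,0,0,0,140],[0.6,0,0.6,0,0,0,140],[0.6,0,0.6,0,0,0,140]]]' 
$H '[[[0.06,0,0.06,0,0,0,140],[0.06,0,0.06,0,0,0,140],[0.06,0,0.06,0,0,0,140]]]' 
$H '[[[0.03,0,0.03,0,0,0,140],[0.03,0,0.03,0,0,0,140],[0.03,0,0.03,0,0,0,140]]]'
```

```text
t: 28.22
eef_pos: [0.522, 0.1592, 0.0878]
ee_rot: [-3.136, 0.787, -1.44]
force: [-0.4, 0.3, -0.6]
width: 0.0516
gripper_force: 30.0
t: 28.6
eef_pos: [0.5207, 0.1592, 0.0786]
ee_rot: [-3.141, 0.787, -1.444]
force: [1.3, 0.4, -1.2]
width: 0.052
gripper_force: 30.0
t: 28.98
eef_pos: [0.5206, 0.1592, 0.0749]
ee_rot: [3.141, 0.787, -1.445]
force: [0.1, 0.5, -1.7]
width: 0.0519
gripper_force: 30.0
```

```bash
H="python3 -m handwheel"
$H '[[[0.02,0,0.02,0,0,0,140],[0.02,0,0.02,0,0,0,140],[0.02,0,0.02,0,0,0,140]]]' 
$H '[[[0.012,0,0.012,0,0,0,140],[0.012,0,0.012,0,0,0,140],[0.012,0,0.012,0,0,0,140]]]'
```

```text
t: 29.35
eef_pos: [0.5206, 0.1592, 0.0727]
ee_rot: [-3.141, 0.787, -1.445]
force: [0.2, 1.2, -0.7]
width: 0.0518
gripper_force: 30.0
t: 29.72
eef_pos: [0.5207, 0.1592, 0.0718]
ee_rot: [-3.141, 0.787, -1.444]
force: [-1.3, -0.8, 4.8]
width: 0.0519
gripper_force: 30.0
```

Contact came at the expected height. I release and back off along the fingers.

```bash
H="python3 -m handwheel"
$H '[[[0,0,0,0,0,0,0],[0,0,0,0,0,0,0],[0,0,0,0,0,0,0],[0,0,0,0,0,0,0],[0,0,0,0,0,0,0]]]' 
$H '[[[0,0,-1,0,0,0,0],[0,0,-1,0,0,0,0],[0,0,-1,0,0,0,0]]]' 
$H '[[[-0.5,0,-1,0,0,0,0],[-0.5,0,-1,0,0,0,0],[-0.5,0,-1,0,0,0,0],[-0.5,0,-1,0,0,0,0]]]'
python3 - <<'E'
from h import *
a=cams.grab_frame("scene")[170:370,90:290];b=cams.grab_frame("top")[130:330,70:270]
cv2.imwrite("pics/f.png",cv2.convertScaleAbs(cv2.resize(np.hstack([a,b]),None,fx=2,fy=2),alpha=1.8))
E
```

```text
t: 30.35
eef_pos: [0.5206, 0.1592, 0.0713]
ee_rot: [-3.142, 0.787, -1.445]
force: [0.1, -1.0, 0.1]
width: 0.0874
gripper_force: 0.0
t: 30.72
eef_pos: [0.5284, 0.1025, 0.1286]
ee_rot: [-3.138, 0.787, -1.444]
force: [-0.8, -0.3, -0.4]
width: 0.0877
gripper_force: 0.0
t: 31.22
eef_pos: [0.5305, 0.0758, 0.2113]
ee_rot: [3.139, 0.789, -1.446]
force: [0.3, 0.5, -1.4]
width: 0.0877
gripper_force: 0.0
```

View pics/f.png

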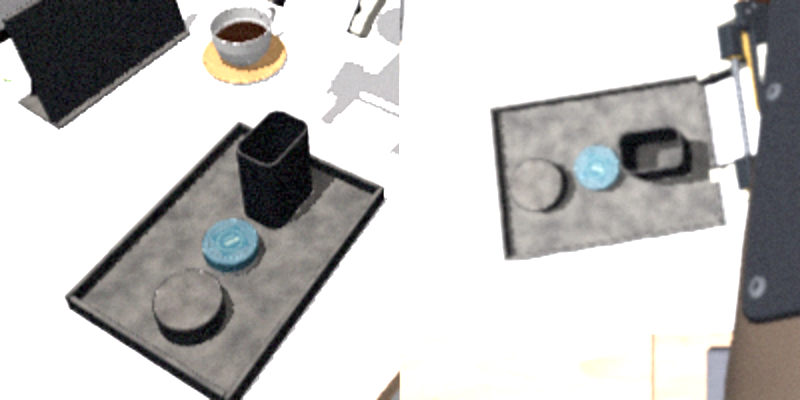

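The cup at (275,170) is mouth-up and flat on the tray floor. The tin at (230,245) is lid-up, the puck, tray and coffee cup are in place, and the arm is clear.

```bash
python3 -c "
from station import arm
print(arm.job_done())"
```

```text
the job is handed in; nothing more can be done
None
```

The job is handed in at about 31 s: the last pictures show the pen cup mouth-up and the pin tin lid-up, both released on the tray, with the tray, black tin and coffee cup looking unmoved; no verdict came back.

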